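# Close the tuck flap of the log-sheet case

### The arm

A 6-joint arm with a two-finger parallel gripper is mounted at the origin on the work surface. World frame = base frame: x ahead of the robot, y to its left, z up, the work surface at z = 0. Lengths are in m, angles in rad, forces in N, time in s.
With the tool pointing down it reaches from about 0.425 to 0.925 m from the base axis. Payload 12.5 kg.
Tool frame: the origin (TCP) lies midway between the tips of the shut fingers; the grasp point (between the pads) lies 19 mm behind it; z points along the fingers, x is the direction in which the jaws open and shut, and the axes are right-handed (so a half turn about z gives the same grasp; the last joint's range is limited). The gripper opens to 85 mm and grips with 20 to 120 N. Pads are 22 mm wide; open, the fingers measure 114 mm over their backs; the gripper's body (76 mm by 85 mm) begins 54 mm behind the grasp point. The pads swing forward as they close: fully open they stand 13 mm farther back than shut.
Start: joints at [-1.444, 0.491, 1.559, -0, 1.092, -0.106], TCP at [0.144, -0.608, 0.231] pointing down, gripper open.
Joint ranges: [-3.1, 3.1], [-0.84, 2.19], [0.05, 2.79], [-1.13, 4.28], [0.06, 2.93], [-2.69, 2.69]. Speed limits (rad/s): [2.22, 2.22, 2.79, 3.14, 3.14, 3.14].

### API

Orientations are given as a unit quaternion [w, x, y, z].
In Python, from workcell import robot gives the robot as it stands.
- The arm moves only by the tool apply_moves, never from a script. Its argument "plan" is a list of rows, each a list of 3 entries, a list of its own where there are three numbers: the shift along the tool's x, y, z in m, then the turn about the tool's z in rad, then the opening, from 0 (shut) to 1 (fully open). In form: [[[tx, ty, tz], roll, hand], ...]. A call has exactly 5 rows; each row shifts and turns the pose as measured when the row begins, along the tool's axes as they then stand; what a row does not reach is not made up. A row lasts 1/12 s, in which the tool goes at most 41.7 mm and 7.16 degrees, less where a joint would pass 70% of its speed; a pose out of reach is approached as far as the arm can. A call is refused whole if a number of a shift passes 0.0417 or a number of a turn 0.125, either way. A call with a gripper value outside its range is refused whole. The fingers move at their own pace and stop on an object; the grip force is fixed at half the most. Time passes only in rows, so rows that do not move let the fingers close, or fill a call up. It gives the time, the measured TCP pose, the force and the opening at its end, in the units of the state.
- robot.observe(): the state, without advancing time (a new reading comes with each control period).
- robot.read_camera(name): name is "scene" or "side" or "wrist"; returns (picture, depth): 400x640x3 uint8, blue, green, red; 400x640 float32, m along the optical axis (not along the pixel's ray), 0 where there is no reading.
- robot.calibration(name): a dict with "camera_matrix" (3x3 intrinsics, pixels), "D" ([k1, k2, p1, p2, k3] as OpenCV has them; the pictures are not rectified), "position" and "orientation" of the camera in the world. Camera axes: x right, y down, z forward; pixel columns grow to the right and rows downward; lengths in m; the calibration is good to about 2 mm. A picture is of the moment at which its call begins: read the wrist's pose just before it. calibration takes no time and is no camera call; for the wrist camera it gives the pose at the moment of the call.
- robot.job_done(): hands the job in, once; it reports no verdict.
Trained networks look in the newest picture that a camera, given by its name, has taken for a name from the list of things; names that differ only in an ending like _2 or _b are one class to them, and where a whole thing is asked for, a point or a joint stands for the part that bears it (a point fixed in the world has none). Each returns a list of dicts, best first, with "confidence" (0 to 1); they miss things now and then, are a little off and sometimes report something else, mostly with a low value. They report only what shows in the picture. A call takes as long as a camera call.
- robot.boxes_of(label, camera): "extent" ([centre column, centre row, width, height] in pixels, round what is visible of it).
- robot.mark_of(label, camera): "point" ([column, row] in pixels: a listed point, or the origin of a listed thing).
The state is a dict: "t": time; "q": joint angles; "qvel": joint speeds; "joint_efforts": joint torques, N m; "tcp_pos": TCP position; "ee_rot": TCP orientation; "contact_force": force on the tool from outside, world axes, zero at the start; "moment": the same for the moment, N m; "width": finger opening in m.
Only numpy, scipy, OpenCV 4.12 (cv2) and the standard library are available. Lean on these libraries where they do the work, as an engineer would, in place of code of your own. Each camera call takes 0.05 s, during which the arm holds its last target.

### The job

The log-sheet case on the radio desk stands open at its mouth. Using only pushes and presses of the fingertips (no pinching or lifting), fold its standing flap over onto the top of the case and gently push the flap's edge in beneath the raised retaining bar, until the spine strip stands upright and flush against the mouth of the case. Leave the case lying flat where it is on the desk (a slip of a centimetre does no harm) and do not disturb the cup, the mouse or the Morse key.

Things in the scene. Friction and masses are not known exactly. Their poses are not given: they have to be found in the camera images.
- case: Loose grey plastic case for A5 log sheets, flat on the desk, 0.9 to 1.2 kg: 170 (x) x 236 (y) x 30 mm high. Origin: centre of its underside; x from its mouth to its back, y along the mouth, z up. The mouth (x = -85 mm) has a two-crease cover: spine strip hinged at x = -87, z = 2 mm, and tuck flap hinged to the strip's top. The case slides when pushed sideways with over 4 N.
- spine (a joint): Angle (rad) of the spine strip (230 mm wide, 31.5 mm from bottom hinge to upper crease, 2.5 mm thick). 0: upright, flush with the mouth (home); positive: leaning outwards, away from the case (starts 0.4 to 0.58, limit 0.8), which draws the flap back from the bar by 31.5 mm x sin(angle). Somewhat stiff (0.035 N m: 1 to 2 N at the crease); stays where it is put.
- flap (a joint): Angle (rad) of the tuck flap relative to the spine strip, starting at 0.85 to 1.45. The flap's slope above level is spine + flap: pi/2 standing straight up, more leaning outwards over the mouth side, 0 lying flat over the case. Its crease is light (0.012 N m) and stays where it is put.
- crease (a point): Middle of the upper crease, the line (along the case's y) about which the flap turns; 33.5 mm above the desk when the spine strip is upright. Axes of the flap: x along the flap to its free edge, y along the crease.
- flap_edge (a point): Middle of the flap's free edge, 100 mm from the crease, at mid-thickness. The flap is a grey plastic sheet 2.5 mm thick, 224 mm wide at the crease, full width for 49 mm, then slanting in to a tongue 100 mm wide at the free edge. Flat and with the spine strip upright, this edge reaches 8 mm under the bar. x points out of the free edge, away from the crease.
- lip (a point): Middle of the leading edge (towards the mouth) of the retaining bar, at its underside's level: a bridge across the case's top, 152 mm along y, 18 mm wide, 3 mm thick, on two end feet 132 mm apart. Underside 37 mm above the desk (7 mm above the case's top face), top 40 mm, flared to 43 mm at the leading edge. The flap's edge goes under it from the mouth side. Axes of the case.
- cup: Red plastic drinking cup, 72 mm across, 100 mm high, light; origin at the centre of its underside. To be left alone.
- mouse: Black wireless computer mouse, 104 x 62 x 33 mm; origin at the centre of its underside. To be left alone.
- key: Morse paddle key: heavy steel base 85 x 60 mm, black finger paddles, 38 mm high overall; origin at the centre of its underside. To be left alone.

How it is judged:
By the outcome, as a careful person would: the job done as asked, in the order asked, and still so for the second after the job is handed in, with the robot touching nothing.
It also fails if it takes over 50 s, if anything falls off the work surface, if the arm or the gripper's body presses on something with over 40 N, if the wrist force passes 120 N, or if a joint passes its speed limit or range.

## Working session

There is one attempt and no reset: what is moved stays moved. The work goes in short steps, Python scripts to look and compute and a tool call to move; the robot and the scene stay as the last step left them, time stands still between calls to the robot, and variables do not carry over. Pictures are saved under pics/ and viewed, and the job is handed in when it is done.

Besides the shell and the picture viewer there is one more tool, called after "Request:" as name([rows], argument=value, ...), one row to a line, values as JSON. apply_moves: Moves the arm, as the interface text tells. Its arguments: {"type":"object","properties":{"plan":{"type":"array"}},"required":["plan"]}

```bash
mkdir -p pics; ls; cat > h.py <<'E'
import numpy as np, cv2
from scipy.spatial.transform import Rotation as R
from workcell import robot
def rot(q): return R.from_quat([q[1],q[2],q[3],q[0]]).as_matrix()
def world(cal,uv,depth):
    K=np.array(cal["camera_matrix"]);D=np.array(cal["D"])
    n=cv2.undistortPoints(np.array([[uv]],float),K,D)[0,0]
    return np.array(cal["position"])+rot(cal["orientation"])@(np.array([n[0],n[1],1])*depth)
def proj(cal,P):
    Rm=rot(cal["orientation"]);p=(np.atleast_2d(P)-np.array(cal["position"]))@Rm
    return cv2.projectPoints(p,np.zeros(3),np.zeros(3),np.array(cal["camera_matrix"]),np.array(cal["D"]))[0][:,0]
E
python3 - <<'E'
from h import *
for n in ["scene","side","wrist"]:
    c=robot.calibration(n)
    im,d=robot.read_camera(n)
    cv2.imwrite(f"pics/{n}0.png",im); np.savez(f"pics/{n}0.npz",d=d,c=np.array(c,dtype=object))
    print(n,np.round(c["position"],3),np.round(c["orientation"],3))
for n in ["scene","side"]:
    for l in ["case","crease","flap_edge","lip","cup","mouse","key"]:
        try: 
            r=robot.mark_of(l,n)
            c=robot.calibration(n);d=np.load(f"pics/{n}0.npz",allow_pickle=True)["d"]
            for x in r[:2]:
                u,v=x["point"]; dd=d[int(np.clip(v,0,399)),int(np.clip(u,0,639))]
                print(n,l,np.round(x["point"],1),round(x["confidence"],2),np.round(world(c,(u,v),dd),3), {k:x[k] for k in x if k not in("point","confidence")})
        except Exception as e: print(n,l,e)
s=robot.observe(); print(s)
E
```

```text
pics
scene [1.45  0.291 0.909] [-0.236  0.565  0.728 -0.31 ]
side [0.431 0.79  0.507] [ 0.061 -0.105  0.859 -0.498]
wrist [ 0.212 -0.593  0.373] [ 0.11   0.777 -0.614 -0.087]
scene case [364.7 231.9] 0.56 [0.65  0.182 0.039] {}
scene crease [359.9 198.4] 0.74 [0.533 0.147 0.035] {}
scene flap_edge [360.4 177.6] 0.63 [0.544 0.146 0.116] {}
scene lip [366.2 226.5] 0.82 [0.634 0.182 0.042] {}
scene cup [287.7 219.9] 0.7 [ 0.638 -0.018  0.018] {}
scene mouse [284.2 236.5] 0.56 [ 0.707 -0.004  0.033] {}
scene key [436.9 210.7] 0.87 [0.527 0.345 0.032] {}
side case [302.8 253.9] 0.87 [0.608 0.21  0.027] {}
side crease [344.3 239.6] 0.64 [0.533 0.141 0.028] {}
side flap_edge [342.1 202.3] 0.65 [ 0.576 -0.062  0.001] {}
side flap_edge [327.2 203.1] 0.18 [ 0.604 -0.002  0.029] {}
side lip [297.6 238.8] 0.85 [0.633 0.164 0.029] {}
side cup [328.5 208.6] 0.71 [ 0.601 -0.004  0.011] {}
side cup [301.3 256.8] 0.44 [0.608 0.221 0.028] {}
side mouse [298.2 208.1] 0.61 [0.67  0.035 0.026] {}
side key [339.8 319.9] 0.79 [0.502 0.348 0.012] {}
{'t': 0.85, 'q': array([-1.44362058e+00,  4.90885876e-01,  1.55890121e+00,  3.20536580e-06,
        1.09173458e+00, -1.05572067e-01]), 'qvel': array([-1.29397873e-03, -6.34960577e-05, -8.30596826e-04,  1.62931220e-04,
        1.38903288e-03, -1.52734055e-03]), 'joint_efforts': array([-1.83934098e-03, -6.18256187e+01, -2.61845487e+01, -1.64891080e-04,
        3.69759282e-04, -1.81255467e-05]), 'tcp_pos': array([ 0.14419816, -0.60814435,  0.2313353 ]), 'ee_rot': array([ 2.38088018e-05,  7.84426757e-01, -6.20221461e-01,  2.63623045e-05]), 'contact_force': array([-0.08270377,  0.5488334 ,  0.62981322]), 'moment': array([-0.04363425,  0.04735907,  0.03647526]), 'width': 0.08596412108732011}
```

```bash
python3 -c "
import cv2
for n,(a,b,c,e) in dict(scene=(240,480,130,280),side=(200,460,170,340)).items():
    im=cv2.imread(f'pics/{n}0.png')[c:e,a:b]; cv2.imwrite(f'pics/{n}0c.png',cv2.resize(im,None,fx=3,fy=3,interpolation=2))
"
```

```text
(no output)
```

View pics/scene0c.png

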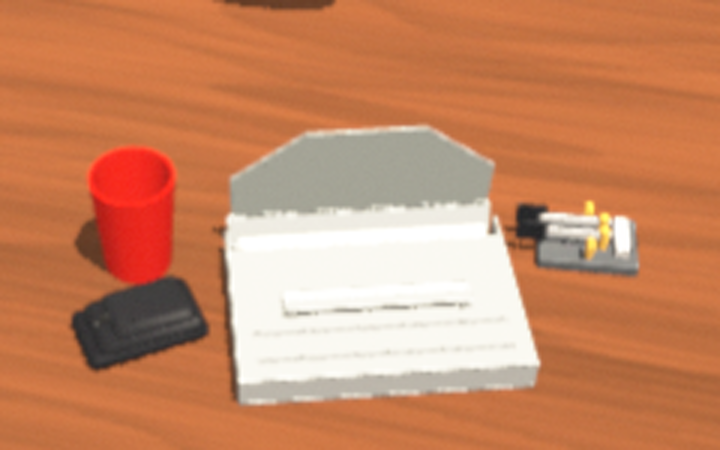

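View pics/side0c.png

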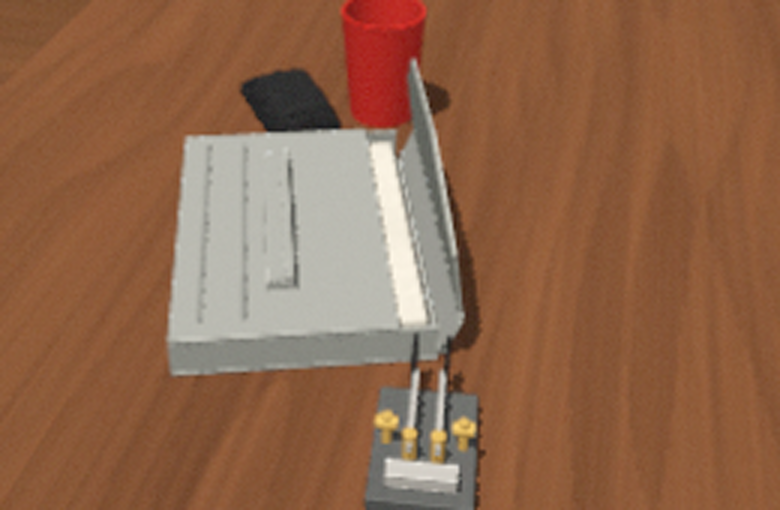

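```bash
cat > fit.py <<'E'
from h import *
def cloud(n,tag="0"):
    z=np.load(f"pics/{n}{tag}.npz",allow_pickle=True);d=z["d"];c=z["c"].item()
    im=cv2.imread(f"pics/{n}{tag}.png")
    K=np.array(c["camera_matrix"]);D=np.array(c["D"])
    v,u=np.nonzero(d>0)
    n_=cv2.undistortPoints(np.stack([u,v],-1).astype(float)[:,None],K,D)[:,0]
    p=np.c_[n_,np.ones(len(u))]*d[v,u][:,None]
    return p@rot(c["orientation"]).T+np.array(c["position"]),im[v,u].astype(float),u,v
E
python3 - <<'E'
from fit import *
for n in ["scene","side"]:
    P,C,u,v=cloud(n)
    sat=C.max(1)-C.min(1)
    m=(sat<40)&(P[:,0]>.45)&(P[:,0]<.85)&(P[:,1]>-.02)&(P[:,1]<.36)&(C.mean(1)>80)
    t=m&(abs(P[:,2]-.03)<.008)
    print(n,t.sum(),np.median(P[t,2]))
    # desk height
    dk=(sat>60)&(P[:,0]>.4)&(P[:,0]<.9)&(abs(P[:,1]-.15)<.3)&(abs(P[:,2])<.02);print("desk",np.median(P[dk,2]))
    mask=np.zeros((400,640),np.uint8);mask[v[t],u[t]]=255
    r=cv2.minAreaRect(P[t][:,:2].astype(np.float32)*1000);print(r,cv2.boxPoints(r).round(0).tolist())
    f=m&(P[:,2]>.045)&(P[:,0]<.62)&(P[:,1]>.03)
    Q=P[f];A=np.c_[Q[:,2],Q[:,1],np.ones(len(Q))];k,*_=np.linalg.lstsq(A,Q[:,0],rcond=None)
    print("flap x= %.3f z + %.3f y + %.3f"%tuple(k),"zmax",np.percentile(Q[:,2],98),"y",np.percentile(Q[:,1],[1,99]),"std",(Q[:,0]-A@k).std())
    cup=(C[:,2]>150)&(C[:,1]<60)&(P[:,2]>.03)&(P[:,2]<.12);print("cup",np.percentile(P[cup],[5,50,95],axis=0).round(3).tolist())
E
```

```text
scene 4865 0.030831933396442857
desk 0.00036277681561391883
((614.8413696289062, 188.67977905273438), (191.57028198242188, 401.2662353515625), 18.412717819213867) [[461.0, 349.0], [587.0, -32.0], [769.0, 29.0], [642.0, 409.0]]
flap x= 0.123 z + -0.339 y + 0.579 zmax 0.12736022485515894 y [0.04557918 0.24735513] std 0.0042452807112436375
cup [[0.579, -0.061, 0.037], [0.627, -0.031, 0.074], [0.645, -0.002, 0.1]]
side 5236 0.02969069656587181
desk -0.00038968797901073327
((610.7648315429688, 196.06124877929688), (186.25750732421875, 386.23797607421875), 18.602153778076172) [[461.0, 349.0], [584.0, -17.0], [761.0, 43.0], [637.0, 409.0]]
flap x= 0.120 z + -0.345 y + 0.579 zmax 0.1310982228702093 y [0.04815312 0.25358076] std 0.0006448444160391292
cup [[0.59, -0.065, 0.036], [0.612, -0.005, 0.079], [0.637, 0.002, 0.099]]
```

Request:
apply_moves([
  [[-0.04,-0.01,0],0.1,0],
  [[-0.04,-0.01,0],0.1,0],
  [[-0.025,-0.033,0],0,0],
  [[-0.025,-0.033,0],0,0],
  [[-0.025,-0.033,0],0,0],
])

```text
t: 1.27
tcp_pos: [0.2433, -0.4474, 0.2294]
ee_rot: [0.001, 0.712, -0.702, 0.0]
contact_force: [0.4, -1.1, -0.2]
width: 0.0254
```

Request:
apply_moves([
  [[-0.032,-0.025,0],0,0],
  [[-0.032,-0.025,0],0,0],
  [[-0.032,-0.025,0],0,0],
  [[-0.035,-0.015,0],0,0],
  [[-0.035,-0.015,0],0,0],
])

```text
t: 1.68
tcp_pos: [0.351, -0.2744, 0.2298]
ee_rot: [0.001, 0.711, -0.703, 0.002]
contact_force: [0.7, -1.2, -0.6]
width: -0.0001
```

```bash
python3 - <<'E'
from fit import *
from scipy.optimize import minimize
for n in ["scene","side"]:
    P,C,u,v=cloud(n)
    sat=C.max(1)-C.min(1)
    t=(sat<40)&(C.mean(1)>80)&(abs(P[:,2]-.03)<.005)
    mask=np.zeros((400,640),np.uint8);mask[v[t],u[t]]=255
    mask=cv2.morphologyEx(mask,cv2.MORPH_OPEN,np.ones((3,3),np.uint8))
    nl,lab,st,_=cv2.connectedComponentsWithStats(mask); k=1+np.argmax(st[1:,4])
    q=P[(lab[v,u]==k)]
    r=cv2.minAreaRect(q[:,:2].astype(np.float32)*1000);print(n,r)
    th=np.radians(18.8);ex=np.array([np.cos(th),np.sin(th)]);ey=np.array([-ex[1],ex[0]])
    print("x ext",np.percentile(q[:,:2]@ex,[.5,1,2,98,99,99.5]).round(4),"y",np.percentile(q[:,:2]@ey,[.5,1,2,98,99,99.5]).round(4))
    b=P[(abs(P[:,2]-.0405)<.004)&(sat<40)&(C.mean(1)>80)];a=b[:,:2]@ex;bb=(abs(b[:,:2]@ey+.034)<.2)&(a>.6)&(a<.72)
    if bb.sum(): print("bar x",np.percentile(a[bb],[2,50,98]).round(4),"y",np.percentile((b[:,:2]@ey)[bb],[2,98]).round(4))
    f=(sat<40)&(C.mean(1)>70)&(P[:,2]>.045)&(P[:,0]<.62)&(P[:,1]>.03)
    print("flap: case x at z=.05,.09,.125",[np.median((P[f][:,:2]@ex)[abs(P[f][:,2]-z)<.005]).round(4) for z in(.05,.09,.125)],"y",np.percentile(P[f][:,:2]@ey,[1,99]).round(4))
    for l in["lip","crease"]: 
        pass
E
```

```text
scene ((636.1138305664062, 180.53256225585938), (154.49290466308594, 234.7816925048828), 18.929325103759766)
x ext [0.5895 0.5912 0.5931 0.735  0.7356 0.7361] y [-0.1506 -0.1495 -0.1475  0.0788  0.081   0.0822]
bar x [0.6542 0.6645 0.6743] y [-0.1067  0.0402]
flap: case x at z=.05,.09,.125 [np.float64(0.5515), np.float64(0.557), np.float64(-0.3164)] y [-0.1345  1.1248]
side ((637.319580078125, 181.43942260742188), (145.30841064453125, 240.46389770507812), 18.551725387573242)
x ext [0.5903 0.5911 0.5924 0.7316 0.7329 0.7336] y [-0.1492 -0.1477 -0.144   0.0843  0.085   0.0854]
bar x [0.6543 0.6632 0.672 ] y [-0.1058  0.0418]
flap: case x at z=.05,.09,.125 [np.float64(0.056), np.float64(0.0482), np.float64(0.0471)] y [-0.0482  0.0807]
```

Request:
apply_moves([
  [[0,0,0],-0.105,0],
  [[0,0,0],-0.105,0],
  [[0,0,0],-0.105,0],
  [[-0.033,-0.02,0],0,0],
  [[-0.033,-0.02,0],0,0],
])

```text
t: 2.1
tcp_pos: [0.3695, -0.1936, 0.2305]
ee_rot: [0.001, 0.818, -0.575, 0.003]
contact_force: [0.2, -0.1, -0.4]
width: 0.0
```

Request:
apply_moves([
  [[-0.033,-0.022,0],0,0],
  [[-0.033,-0.022,0],0,0],
  [[-0.033,-0.022,0],0,0],
  [[-0.033,-0.022,0],0,0],
  [[-0.033,-0.022,0],0,0],
])

```text
t: 2.52
tcp_pos: [0.4174, 0.0065, 0.2307]
ee_rot: [0.001, 0.817, -0.576, 0.005]
contact_force: [1.0, -0.7, -0.4]
width: -0.0001
```

```bash
cat > st.py <<'E'
from h import *
th=np.radians(18.8);ex=np.array([np.cos(th),np.sin(th)]);ey=np.array([-ex[1],ex[0]])
def st():
    s=robot.observe();p=s["tcp_pos"];Rm=rot(s["ee_rot"]);f=s["contact_force"]
    print("t %.2f a %.4f b %.4f z %.4f"%(s["t"],p[:2]@ex,p[:2]@ey,p[2]),"toolx deg %.1f"%np.degrees(np.arctan2(Rm[1,0],Rm[0,0])),"tilt",Rm[:2,2].round(3),"Fa %.2f Fb %.2f Fz %.2f"%(f[:2]@ex,f[:2]@ey,f[2]),"w %.4f"%s["width"])
E
python3 -c "
from st import *
st()"
```

```text
t 2.52 a 0.3973 b -0.1284 z 0.2307 toolx deg -70.4 tilt [ 0.008 -0.007] Fa 0.71 Fb -0.95 Fz -0.44 w -0.0001
```

Request:
apply_moves([
  [[-0.026,-0.027,0],0,0],
  [[-0.026,-0.027,0],0,0],
  [[-0.026,-0.027,0],0,0],
  [[-0.02,-0.02,0],0,0],
  [[0,0,0],0,0],
])

```text
t: 2.93
tcp_pos: [0.4818, 0.1463, 0.2316]
ee_rot: [-0.001, 0.819, -0.574, 0.007]
contact_force: [-0.4, 0.1, -0.4]
width: 0.0003
```

Request:
apply_moves([
  [[0,0,0.03],0,0],
  [[0,0,0.03],0,0],
  [[0,0,0.03],0,0],
  [[0,0,0.03],0,0],
  [[0,0,0],0,0],
])

```text
t: 3.35
tcp_pos: [0.4848, 0.1474, 0.1097]
ee_rot: [-0.004, 0.82, -0.572, 0.009]
contact_force: [-0.4, -0.5, -0.1]
width: 0.0002
```

```bash
cat > pic.py <<'E'
from st import *
import sys
def pic(tag,names=("scene","side")):
    out=[]
    for n in names:
        c=robot.calibration(n); im,d=robot.read_camera(n)
        cv2.imwrite(f"pics/{n}{tag}.png",im); np.savez(f"pics/{n}{tag}.npz",d=d,c=np.array(c,dtype=object))
        if n!="wrist":
            o=proj(c,[[.62,.17,.04]])[0].astype(int)
            im=im[max(0,o[1]-80):o[1]+80,max(0,o[0]-110):o[0]+110]
            im=cv2.resize(im,(800,582) if len(names)==1 else (400,291),interpolation=2)
        else: im=cv2.resize(im,(400,250))
        out.append(im)
    h=max(i.shape[0] for i in out)
    out=[cv2.copyMakeBorder(i,0,h-i.shape[0],0,0,0) for i in out]
    cv2.imwrite(f"pics/v{tag}.png",np.hstack(out))
if __name__=="__main__":
    st(); pic(sys.argv[1],sys.argv[2:] or ("scene","side"))
E
python3 pic.py 1
```

```text
t 3.35 a 0.5064 b -0.0167 z 0.1097 toolx deg -69.8 tilt [ 0.019 -0.005] Fa -0.55 Fb -0.36 Fz -0.07 w 0.0002
```

View pics/v1.png

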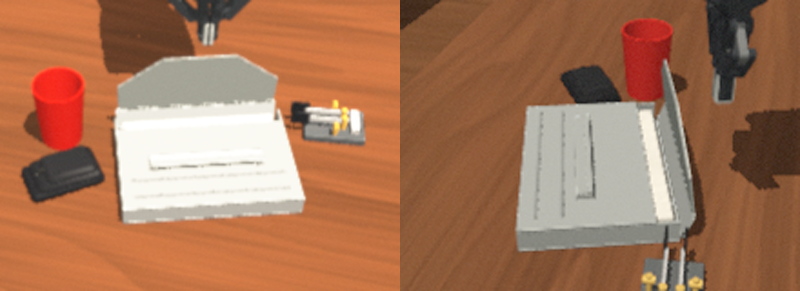

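Request:
apply_moves([
  [[0.017,0,0.002],0,0],
  [[0,-0.024,0.002],0,0],
  [[0,-0.014,0.002],0,0],
  [[0,-0.013,0.002],0,0],
  [[0,0,0],0,0],
])

```text
t: 3.87
tcp_pos: [0.5457, 0.1484, 0.1185]
ee_rot: [-0.009, 0.82, -0.573, 0.015]
contact_force: [-0.4, -0.5, -0.7]
width: -0.0003
```

```bash
python3 pic.py 2
```

```text
t 3.87 a 0.5644 b -0.0353 z 0.1185 toolx deg -69.9 tilt [ 0.036 -0.002] Fa -0.49 Fb -0.31 Fz -0.72 w -0.0003
```

View pics/v2.png

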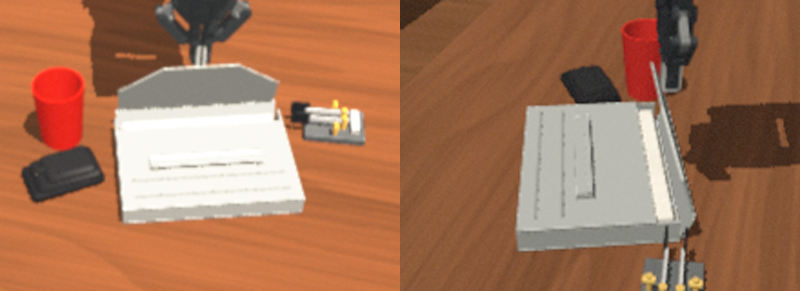

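Request:
apply_moves([
  [[0,0,0.01],0,0],
  [[0,0,0.01],0,0],
  [[0,-0.008,0.008],0,0],
  [[0,-0.008,0.008],0,0],
  [[0,0,0],0,0],
])

```text
t: 4.38
tcp_pos: [0.5591, 0.1532, 0.0818]
ee_rot: [-0.009, 0.82, -0.572, 0.015]
contact_force: [-0.8, 0.7, -0.7]
width: -0.0004
```

```bash
python3 pic.py 3
```

```text
t 4.38 a 0.5787 b -0.0352 z 0.0818 toolx deg -69.9 tilt [ 0.036 -0.002] Fa -0.48 Fb 0.92 Fz -0.69 w -0.0004
```

View pics/v3.png

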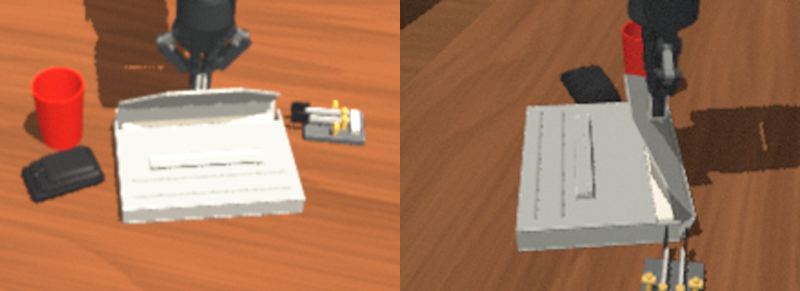

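Request:
apply_moves([
  [[0,-0.01,0.007],0,0],
  [[0,-0.01,0.009],0,0],
  [[0,-0.005,0.01],0,0],
  [[0,-0.004,0.01],0,0],
  [[0,0,0],0,0],
])

```text
t: 4.9
tcp_pos: [0.5904, 0.1642, 0.0444]
ee_rot: [-0.01, 0.82, -0.572, 0.016]
contact_force: [-0.0, -0.6, -1.4]
width: 0.0
```

```bash
python3 pic.py 4
```

```text
t 4.90 a 0.6118 b -0.0349 z 0.0444 toolx deg -69.9 tilt [ 0.037 -0.002] Fa -0.22 Fb -0.59 Fz -1.38 w 0.0000
```

View pics/v4.png

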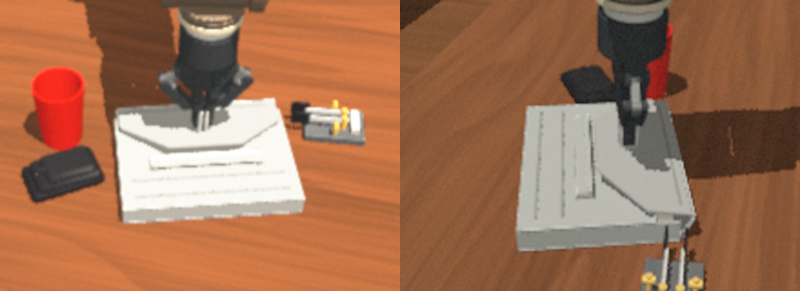

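Request:
apply_moves([
  [[0,0,0.003],0,0],
  [[0,0,0.003],0,0],
  [[0,0,0.002],0,0],
  [[0,0,0.001],0,0],
  [[0,0,0],0,0],
])

```text
t: 5.42
tcp_pos: [0.5899, 0.1638, 0.0371]
ee_rot: [-0.01, 0.82, -0.572, 0.016]
contact_force: [0.1, -0.5, -0.4]
width: -0.0001
```

```bash
python3 pic.py 5 side
```

```text
t 5.42 a 0.6113 b -0.0350 z 0.0371 toolx deg -69.9 tilt [ 0.038 -0.002] Fa -0.04 Fb -0.49 Fz -0.38 w -0.0001
```

View pics/v5.png

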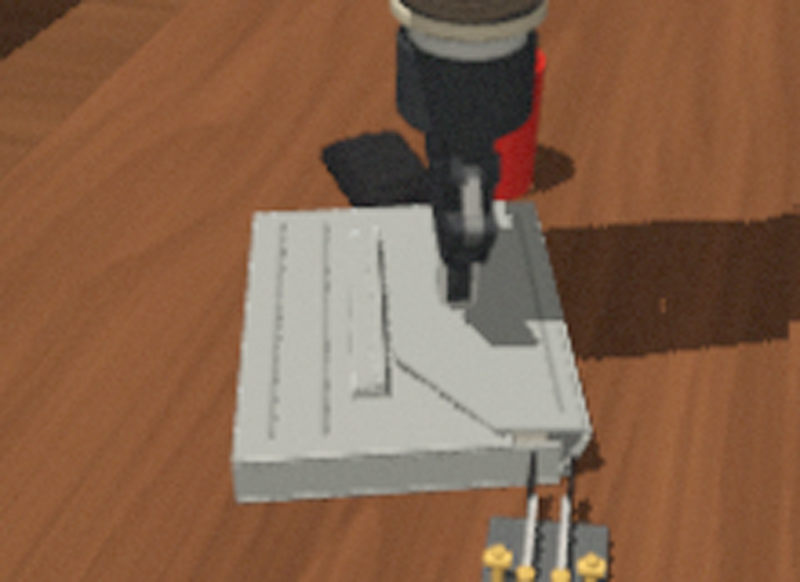

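Request:
apply_moves([
  [[0,0,0.0015],0,0],
  [[0,0,0.001],0,0],
  [[0,0,0.001],0,0],
  [[0,0,0.0005],0,0],
  [[0,0,0],0,0],
])

```text
t: 5.88
tcp_pos: [0.5903, 0.1638, 0.0334]
ee_rot: [-0.011, 0.82, -0.572, 0.017]
contact_force: [-0.4, 0.5, 0.3]
width: -0.0001
```

```bash
python3 -c "
from st import *
st()"
```

```text
t 5.88 a 0.6116 b -0.0352 z 0.0334 toolx deg -69.9 tilt [ 0.039 -0.002] Fa -0.25 Fb 0.58 Fz 0.33 w -0.0001
```

Request:
apply_moves([
  [[0,0,0.001],0,0],
  [[0,0,0.001],0,0],
  [[0,0,0.0005],0,0],
  [[0,0,0],0,0],
  [[0,0,0],0,0],
])

```text
t: 6.3
tcp_pos: [0.5905, 0.1639, 0.0334]
ee_rot: [-0.011, 0.82, -0.572, 0.017]
contact_force: [-1.3, 0.9, -0.5]
width: -0.0003
```

```bash
python3 -c "
from st import *
st()"
```

```text
t 6.30 a 0.6118 b -0.0352 z 0.0334 toolx deg -69.9 tilt [ 0.041 -0.002] Fa -0.90 Fb 1.31 Fz -0.53 w -0.0003
```

Request:
apply_moves([
  [[0,0.003,-0.03],0,0],
  [[0,0.01,-0.03],0,0],
  [[0,0.038,0],0,0],
  [[0,0.038,0],0,0],
  [[0,0.038,0],0,0],
])

```text
t: 6.72
tcp_pos: [0.471, 0.1206, 0.0895]
ee_rot: [-0.013, 0.82, -0.572, 0.019]
contact_force: [0.9, -0.2, 0.1]
width: -0.0001
```

```bash
python3 pic.py 6 side; python3 - <<'E'
from fit import *
from st import *
P,C,u,v=cloud("side","6")
a=P[:,:2]@ex;b=P[:,:2]@ey;sat=C.max(1)-C.min(1)
for b0 in(-.034,-.06,-.01,.02):
    m=(abs(b-b0)<.008)&(sat<40)&(C.mean(1)>60)&(P[:,2]<.06)&(P[:,2]>.01)&(a>.5)&(a<.75)
    bins=np.arange(.53,.7,.006)
    print(b0,[(round(x+.003,3),round(1000*np.median(P[m&(a>=x)&(a<x+.006),2]),1)) for x in bins if (m&(a>=x)&(a<x+.006)).sum()>3])
E
```

```text
t 6.72 a 0.4847 b -0.0377 z 0.0895 toolx deg -69.8 tilt [ 0.046 -0.001] Fa 0.78 Fb -0.53 Fz 0.11 w -0.0001
-0.034 [(np.float64(0.551), np.float64(32.8)), (np.float64(0.557), np.float64(32.8)), (np.float64(0.563), np.float64(33.1)), (np.float64(0.569), np.float64(32.3)), (np.float64(0.575), np.float64(32.5)), (np.float64(0.581), np.float64(32.8)), (np.float64(0.587), np.float64(32.5)), (np.float64(0.593), np.float64(33.3)), (np.float64(0.599), np.float64(33.0)), (np.float64(0.605), np.float64(33.1)), (np.float64(0.611), np.float64(32.6)), (np.float64(0.617), np.float64(33.4)), (np.float64(0.623), np.float64(33.5)), (np.float64(0.629), np.float64(33.2)), (np.float64(0.635), np.float64(33.5)), (np.float64(0.641), np.float64(33.0)), (np.float64(0.647), np.float64(33.3)), (np.float64(0.653), np.float64(31.1)), (np.float64(0.659), np.float64(40.6)), (np.float64(0.665), np.float64(40.3)), (np.float64(0.671), np.float64(39.9)), (np.float64(0.677), np.float64(30.5)), (np.float64(0.683), np.float64(29.9)), (np.float64(0.689), np.float64(31.1)), (np.float64(0.695), np.float64(30.2)), (np.float6
[... 2390 characters left out ...]
np.float64(0.599), np.float64(33.2)), (np.float64(0.605), np.float64(33.1)), (np.float64(0.611), np.float64(33.0)), (np.float64(0.617), np.float64(33.5)), (np.float64(0.623), np.float64(33.2)), (np.float64(0.629), np.float64(33.5)), (np.float64(0.635), np.float64(33.1)), (np.float64(0.641), np.float64(33.3)), (np.float64(0.647), np.float64(32.1)), (np.float64(0.653), np.float64(31.0)), (np.float64(0.659), np.float64(41.1)), (np.float64(0.665), np.float64(40.5)), (np.float64(0.671), np.float64(39.8)), (np.float64(0.677), np.float64(30.7)), (np.float64(0.683), np.float64(30.4)), (np.float64(0.689), np.float64(30.2)), (np.float64(0.695), np.float64(28.9)), (np.float64(0.701), np.float64(28.7))]
```

View pics/v6.png

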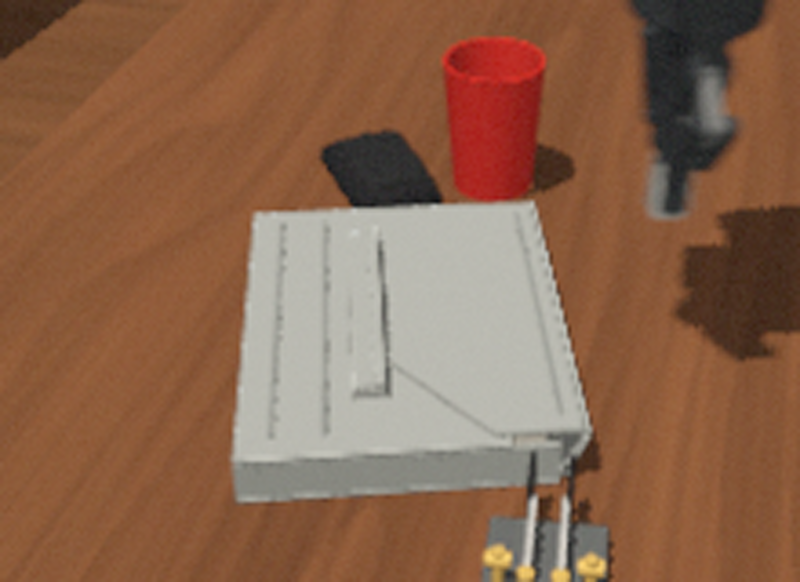

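Request:
apply_moves([
  [[-0.003,0,0.02],0,0],
  [[0,0,0.02],0,0],
  [[0,0,0.02],0,0],
  [[0,0,0.012],0,0],
  [[0,0,0],0,0],
])

```text
t: 7.18
tcp_pos: [0.4613, 0.1205, 0.0156]
ee_rot: [-0.01, 0.82, -0.572, 0.017]
contact_force: [-0.4, 0.8, -0.1]
width: -0.0
```

```bash
python3 -c "
from st import *
st()"
```

```text
t 7.18 a 0.4755 b -0.0346 z 0.0156 toolx deg -69.9 tilt [ 0.039 -0.002] Fa -0.17 Fb 0.86 Fz -0.08 w -0.0000
```

Request:
apply_moves([
  [[0,-0.012,0.001],0,0],
  [[0,-0.012,0.001],0,0],
  [[0,-0.012,0.001],0,0],
  [[0,-0.012,0.001],0,0],
  [[0,0,0],0,0],
])

```text
t: 7.6
tcp_pos: [0.5081, 0.1376, 0.0143]
ee_rot: [-0.01, 0.82, -0.573, 0.016]
contact_force: [-0.9, 0.4, 0.2]
width: 0.0004
```

```bash
python3 pic.py 7 side
```

```text
t 7.60 a 0.5253 b -0.0335 z 0.0143 toolx deg -69.9 tilt [ 0.037 -0.002] Fa -0.76 Fb 0.66 Fz 0.16 w 0.0004
```

View pics/v7.png

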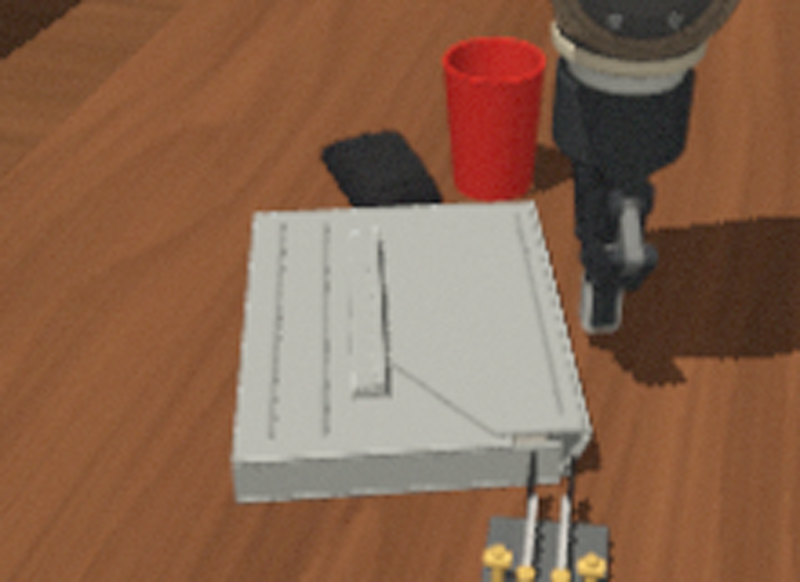

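Request:
apply_moves([
  [[0,-0.004,0],0,0],
  [[0,-0.003,0],0,0],
  [[0,-0.003,0],0,0],
  [[0,-0.003,0],0,0],
  [[0,0,0],0,0],
])

```text
t: 8.07
tcp_pos: [0.5181, 0.1416, 0.0157]
ee_rot: [-0.009, 0.82, -0.573, 0.015]
contact_force: [0.3, 0.4, 0.1]
width: -0.0002
```

```bash
python3 pic.py 8 side
```

```text
t 8.07 a 0.5361 b -0.0329 z 0.0157 toolx deg -69.9 tilt [ 0.035 -0.002] Fa 0.40 Fb 0.33 Fz 0.15 w -0.0002
```

View pics/v8.png

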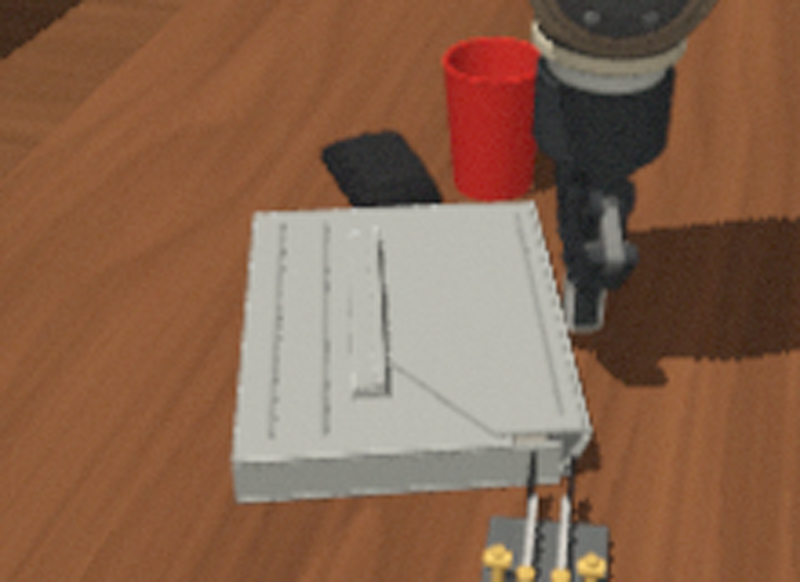

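Close to contact. I'll advance in small steps and keep watching.

Request:
apply_moves([
  [[0,-0.003,0],0,0],
  [[0,-0.003,0],0,0],
  [[0,-0.002,0],0,0],
  [[0,-0.002,0],0,0],
  [[0,0,0],0,0],
])

```text
t: 8.53
tcp_pos: [0.5263, 0.1449, 0.0158]
ee_rot: [-0.007, 0.82, -0.573, 0.013]
contact_force: [-1.0, -0.6, -0.1]
width: 0.0001
```

```bash
cat > prof.py <<'E'
from fit import *
from st import *
import sys
def prof(tag):
    P,C,u,v=cloud("side",tag)
    a=P[:,:2]@ex;b=P[:,:2]@ey;sat=C.max(1)-C.min(1)
    g=(sat<45)&(C.mean(1)>60)
    m=(abs(b+.034)<.03)&g&(P[:,2]<.037)&(P[:,2]>.029)
    print("front edge a (top):",np.percentile(a[m&(a>.53)&(a<.6)],[1,3]).round(4))
    for x0,x1 in((.56,.58),(.60,.61),(.61,.62),(.63,.637),(.637,.644),(.644,.648),(.648,.652),(.652,.656),(.656,.66),(.66,.668)):
        k=(abs(b+.034)<.03)&g&(a>=x0)&(a<x1)&(P[:,2]>.02)&(P[:,2]<.06)
        print("%.3f %.1f"%(x0,1000*np.median(P[k,2])),end=" | ")
    k=g&(P[:,2]<.034)&(P[:,2]>.026)&(a>.68)&(a<.76)&(abs(b+.034)<.1);print("\nback a",np.percentile(a[k],[98,99.5]).round(4))
    k=g&(P[:,2]<.046)&(P[:,2]>.038)&(a>.64)&(a<.70)&(abs(b+.034)<.1);print("bar a",np.percentile(a[k],[2,98]).round(4),"b",np.percentile(b[k],[2,98]).round(4))
prof(sys.argv[1])
E
python3 pic.py 9 side;python3 prof.py 6; python3 prof.py 9
```

```text
t 8.53 a 0.5449 b -0.0324 z 0.0158 toolx deg -69.9 tilt [ 0.031 -0.003] Fa -1.08 Fb -0.23 Fz -0.10 w 0.0001
front edge a (top): [0.5489 0.5497]
0.560 32.9 | 0.600 33.2 | 0.610 33.5 | 0.630 33.3 | 0.637 33.4 | 0.644 33.5 | 0.648 32.1 | 0.652 40.6 | 0.656 41.3 | 0.660 40.4 | 
back a [0.7332 0.734 ]
bar a [0.6543 0.672 ] b [-0.1055  0.0415]
front edge a (top): [0.5366 0.553 ]
0.560 34.5 | 0.600 33.8 | 0.610 33.6 | 0.630 33.2 | 0.637 33.3 | 0.644 33.2 | 0.648 32.8 | 0.652 40.1 | 0.656 41.5 | 0.660 40.6 | 
back a [0.7332 0.734 ]
bar a [0.6543 0.672 ] b [-0.1063  0.041 ]
```

View pics/v9.png

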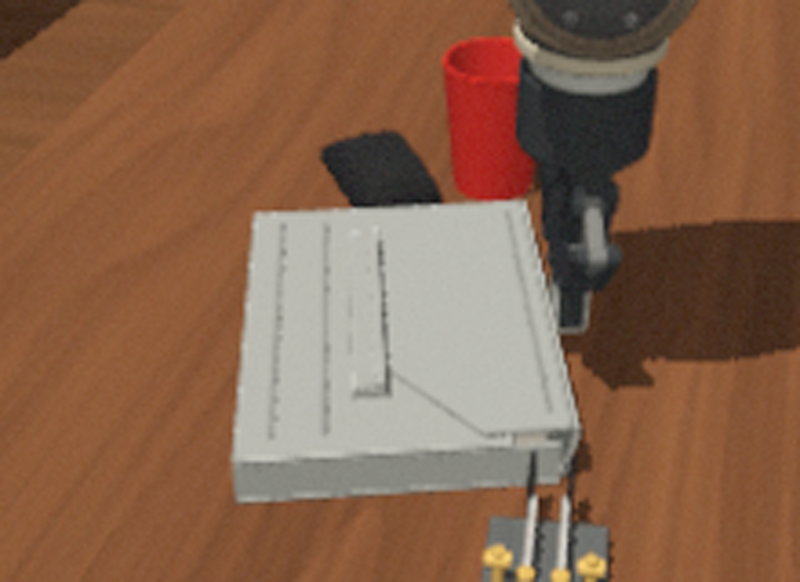

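Request:
apply_moves([
  [[0,-0.002,0],0,0],
  [[0,-0.002,0],0,0],
  [[0,-0.001,0],0,0],
  [[0,-0.001,0],0,0],
  [[0,0,0],0,0],
])

```text
t: 9.0
tcp_pos: [0.5317, 0.1469, 0.0158]
ee_rot: [-0.007, 0.82, -0.573, 0.013]
contact_force: [-2.6, -1.7, 1.6]
width: -0.0002
```

```bash
python3 pic.py 10 side; python3 prof.py 10
```

```text
t 9.00 a 0.5507 b -0.0323 z 0.0158 toolx deg -69.9 tilt [ 0.029 -0.004] Fa -3.03 Fb -0.78 Fz 1.63 w -0.0002
front edge a (top): [0.5401 0.5557]
0.560 35.1 | 0.600 34.2 | 0.610 34.0 | 0.630 33.7 | 0.637 33.5 | 0.644 33.6 | 0.648 33.5 | 0.652 41.3 | 0.656 41.3 | 0.660 40.6 | 
back a [0.7331 0.734 ]
bar a [0.6543 0.672 ] b [-0.105   0.0413]
```

View pics/v10.png

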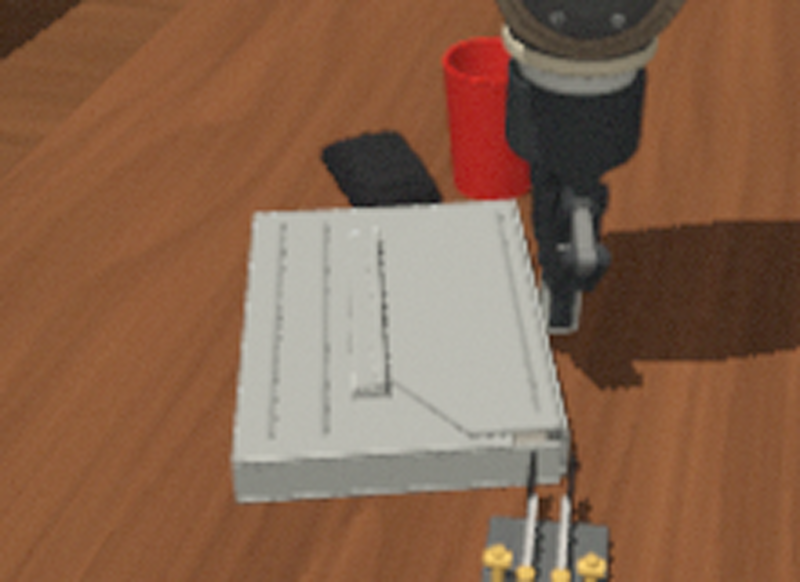

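```bash
cat > edge.py <<'E'
from fit import *
from st import *
import sys
for tag in sys.argv[1:]:
    P,C,u,v=cloud("side",tag)
    a=P[:,:2]@ex;b=P[:,:2]@ey;sat=C.max(1)-C.min(1)
    g=(sat<45)&(C.mean(1)>60)
    out=[]
    for b0 in(-.12,-.09,.0,.03,.05,.07):
        m=(abs(b-b0)<.012)&g&(P[:,2]<.038)&(P[:,2]>.030)&(a>.53)&(a<.6)
        out.append(round(1000*np.percentile(a[m],3),1))
    m=(b>-.14)&(b<.08)&g&(P[:,2]>.008)&(P[:,2]<.028)&(a>.53)&(a<.58)&((b>.0)|(b<-.07))
    print(tag,out,"front pts",m.sum())
E
python3 edge.py 6 9 10
```

```text
6 [np.float64(549.9), np.float64(549.5), np.float64(549.9), np.float64(549.8), np.float64(550.1), np.float64(550.0)] front pts 46
9 [np.float64(556.2), np.float64(555.9), np.float64(555.8), np.float64(555.9), np.float64(555.9), np.float64(556.2)] front pts 37
10 [np.float64(562.5), np.float64(562.0), np.float64(562.2), np.float64(562.0), np.float64(562.2), np.float64(561.8)] front pts 32
```

Request:
apply_moves([
  [[0,-0.001,0],0,0],
  [[0,-0.001,0],0,0],
  [[0,0,0],0,0],
  [[0,0,0],0,0],
  [[0,0,0],0,0],
])

```text
t: 9.47
tcp_pos: [0.5317, 0.147, 0.0157]
ee_rot: [-0.005, 0.82, -0.573, 0.011]
contact_force: [-2.3, -0.7, 1.7]
width: 0.0004
```

```bash
python3 pic.py 11 side; python3 prof.py 11;python3 edge.py 11
```

```text
t 9.47 a 0.5507 b -0.0322 z 0.0157 toolx deg -69.9 tilt [ 0.025 -0.004] Fa -2.40 Fb 0.04 Fz 1.71 w 0.0004
front edge a (top): [0.5405 0.5557]
0.560 35.2 | 0.600 34.3 | 0.610 34.3 | 0.630 33.9 | 0.637 33.6 | 0.644 33.5 | 0.648 33.4 | 0.652 40.1 | 0.656 41.7 | 0.660 40.5 | 
back a [0.7332 0.7339]
bar a [0.6544 0.6721] b [-0.106   0.0413]
11 [np.float64(562.4), np.float64(562.2), np.float64(562.0), np.float64(561.9), np.float64(562.0), np.float64(562.1)] front pts 32
```

Request:
apply_moves([
  [[0,-0.002,0],0,0],
  [[0,-0.003,0],0,0],
  [[0,-0.003,0],0,0],
  [[0,0,0],0,0],
  [[0,0,0],0,0],
])

```text
t: 9.93
tcp_pos: [0.5353, 0.149, 0.0156]
ee_rot: [-0.002, 0.82, -0.573, 0.008]
contact_force: [-2.1, -0.5, -0.4]
width: 0.0003
```

```bash
python3 pic.py 12 side; python3 prof.py 12;python3 edge.py 12
```

```text
t 9.93 a 0.5547 b -0.0314 z 0.0156 toolx deg -69.9 tilt [ 0.015 -0.006] Fa -2.15 Fb 0.21 Fz -0.40 w 0.0003
front edge a (top): [0.5439 0.5598]
0.560 35.2 | 0.600 34.5 | 0.610 34.2 | 0.630 34.0 | 0.637 33.6 | 0.644 33.7 | 0.648 33.5 | 0.652 33.1 | 0.656 35.7 | 0.660 40.9 | 
back a [0.7372 0.7382]
bar a [0.6584 0.6762] b [-0.1055  0.0415]
12 [np.float64(566.7), np.float64(565.7), np.float64(566.3), np.float64(566.6), np.float64(566.5), np.float64(566.5)] front pts 31
```

View pics/v12.png

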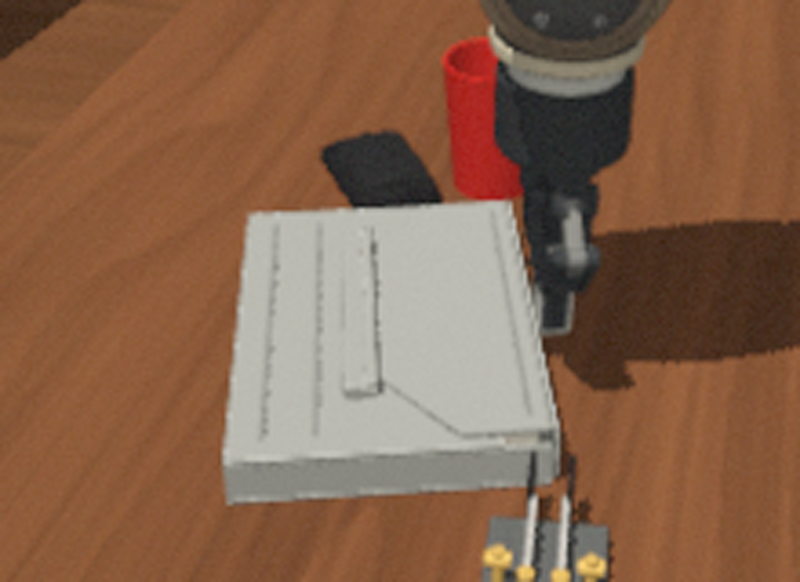

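Request:
apply_moves([
  [[0,0.015,0],0,0],
  [[0,0.03,-0.01],0,0],
  [[0,0.03,-0.03],0,0],
  [[0,0.02,-0.03],0,0],
  [[0,0,-0.03],0,0],
])

```text
t: 10.4
tcp_pos: [0.4414, 0.1162, 0.1113]
ee_rot: [-0.001, 0.82, -0.572, 0.007]
contact_force: [1.8, 0.8, 0.8]
width: -0.0002
```

```bash
python3 pic.py 13; python3 prof.py 13;python3 edge.py 13; python3 -c "
import cv2,numpy as np
from h import *
im=cv2.imread('pics/side13.png');c=robot.calibration('side')
o=proj(c,[[.60,.19,.03]])[0].astype(int);i=im[o[1]-50:o[1]+50,o[0]-65:o[0]+65]
cv2.imwrite('pics/z13.png',cv2.resize(i,None,fx=6,fy=6,interpolation=2))"
```

```text
t 10.40 a 0.4553 b -0.0323 z 0.1113 toolx deg -69.8 tilt [ 0.012 -0.006] Fa 1.93 Fb 0.22 Fz 0.76 w -0.0002
front edge a (top): [0.5654 0.5659]
0.560 35.1 | 0.600 34.4 | 0.610 34.2 | 0.630 33.9 | 0.637 33.5 | 0.644 33.9 | 0.648 33.4 | 0.652 34.1 | 0.656 34.4 | 0.660 41.0 | 
back a [0.7372 0.7381]
bar a [0.6584 0.6763] b [-0.1051  0.0423]
13 [np.float64(566.4), np.float64(565.6), np.float64(566.4), np.float64(566.6), np.float64(566.5), np.float64(566.3)] front pts 27
```

View pics/v13.png

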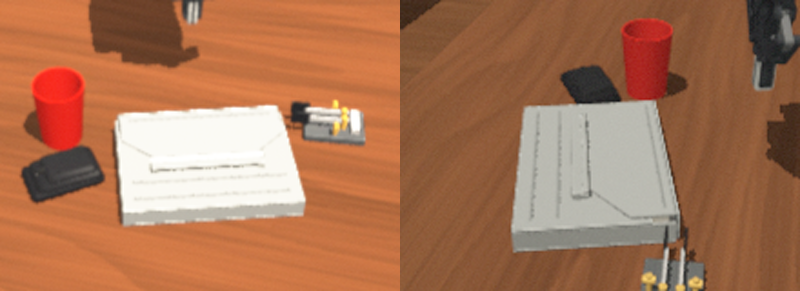

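View pics/z13.png

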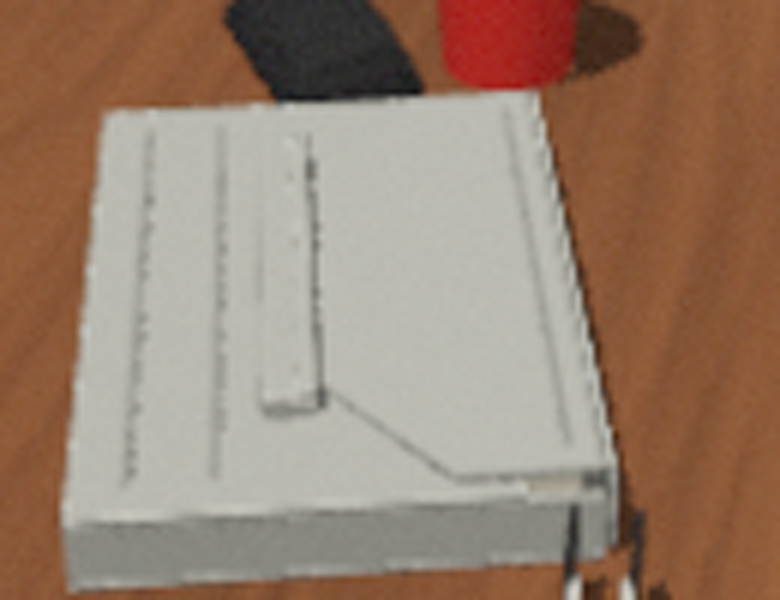

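```bash
python3 - <<'E'
import cv2,numpy as np
a=cv2.imread('pics/side0.png').astype(int);b=cv2.imread('pics/side13.png').astype(int)
A=cv2.imread('pics/scene0.png').astype(int);B=cv2.imread('pics/scene13.png').astype(int)
d=lambda x,y,c,e,f,g:np.percentile(abs(x-y).max(2)[e:g,c:f],[50,95,99])
print("key side",d(a,b,322,300,362,340),"key scene",d(A,B,418,198,455,222))
print("mouse",d(A,B,262,222,311,254),d(a,b,278,190,312,212),"cup",d(A,B,268,178,300,225))
def blob(x,f):
    m=f(x);v,u=np.nonzero(m);return u.mean().round(2),v.mean().round(2),len(u)
red=lambda x:(x[...,2]>150)&(x[...,1]<60)
print("cup centroid",blob(A,red),blob(B,red))
yel=lambda x:(x[...,2]-x[...,0]>100)&(x[...,1]-x[...,0]>70)
print("key gold side",blob(a,yel),blob(b,yel),"scene",blob(A,yel),blob(B,yel))
E
```

```text
key side [2. 5. 7.] key scene [2. 4. 5.]
mouse [2. 4. 5.] [ 4.  9. 12.] cup [2. 5. 7.]
cup centroid (np.float64(284.31), np.float64(200.86), 1007) (np.float64(284.28), np.float64(200.89), 1008)
key gold side (np.float64(397.49), np.float64(158.63), 302) (np.float64(378.21), np.float64(256.99), 116) scene (np.float64(265.71), np.float64(68.8), 942) (np.float64(264.65), np.float64(69.12), 940)
```

Neighbouring things are untouched, the flap is tucked and the spine is home, so I'm handing in.

```bash
python3 -c "
from h import *
print(robot.job_done())"
```

```text
the job is handed in; nothing more can be done
None
```

The flap is folded over and its edge is tucked under the retaining bar, with the spine strip upright against the mouth. I handed the job in at about 10.5 s. I used only the shut fingertips: I swept the flap down onto the case, pressed it flat, then pushed the crease in from the mouth side until the spine stopped.

Last checks, from the side and scene cameras:
- **Flap:** it lies flat, with its top at about 33–35 mm. It runs right up to the bar's leading edge, so its edge is underneath.
- **Spine:** the crease top is at 35 mm, against 34.75 mm expected when upright. From the spine's outer face to the case's back I measured about 172 mm, against 173 mm expected when flush, so any remaining lean is below what I could measure. I did not look at the spine face directly.
- **Case:** it slid about 4 mm towards its back in the final push, once the spine was home. That is within the centimetre allowed.
- **Cup, mouse and Morse key:** the before and after pictures show no change. My separate colour check on the key's gold parts was useless because it also picked up other pixels, so I relied on the direct image comparison there.
- **Contact forces:** the wrist readings I took stayed at about 3 N or less along the push. They do not cover the moment the case slid, which takes a little over 4 N.

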